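# Clear the frame back: tools into their cradles

## Task

Clear the back of the picture frame: put the spirit level, the tape measure, the big tin and the small tin each into the plywood cradle whose pocket has its shape and size, sitting right way up and flat on the pocket's floor, and let go of them. Leave the jar of screws and the roll of paper tape where they are.

Things in the scene. Friction and masses are not known exactly. Their poses are not given: they have to be found in the camera images.
- level: Pocket spirit level: aluminium bar 100 mm long (x), 22 mm wide (y), 34 mm high (z), standing on its narrow edge, with black end caps and a small green vial in its top; about 0.13 kg. At the start it rests on the kraft-papered back of a picture frame that lies face down on the bench: the papered back is 16 mm above the bench, 260 x 290 mm, and the frame's rim around it stands 6 mm higher (22 mm above the bench). Origin: centre of its underside; z up.
- tape_measure: Tape measure lying on its side: black case 62 mm (x) by 54 mm (y), 34 mm high, with rounded edges, a grey disc on top, a steel hook that stands 2.5 mm out at +x and a flat clip on the +y side; about 0.2 kg. At the start it rests on the kraft-papered back of a picture frame that lies face down on the bench: the papered back is 16 mm above the bench, 260 x 290 mm, and the frame's rim around it stands 6 mm higher (22 mm above the bench). Origin: centre of its underside; z up.
- big_tin: Big round closed metal tin, 62 mm in diameter, 34 mm high; about 0.15 kg. At the start it rests on the kraft-papered back of a picture frame that lies face down on the bench: the papered back is 16 mm above the bench, 260 x 290 mm, and the frame's rim around it stands 6 mm higher (22 mm above the bench). Origin: centre of its underside; z up.
- small_tin: Small round closed metal tin, 40 mm in diameter, 34 mm high; about 0.08 kg. At the start it rests on the kraft-papered back of a picture frame that lies face down on the bench: the papered back is 16 mm above the bench, 260 x 290 mm, and the frame's rim around it stands 6 mm higher (22 mm above the bench). Origin: centre of its underside; z up.
- level_cradle: Plywood cradle for the spirit level, 136 (x) x 58 (y) mm. Block 16 mm high with one grey-lined pocket 10 mm deep, so the pocket's floor is 6 mm above the origin; the pocket is a slot 114 mm (x) by 36 mm (y), 7 mm clear of its item all round. It is fixed on a grey board whose top is 12 mm above the bench (rim of the block 28 mm above the bench). Origin: centre of its underside, under the pocket; z up; the level's long side goes along x, either way round.
- tape_cradle: Plywood cradle for the tape measure, 100 (x) x 90 (y) mm. Block 16 mm high with one grey-lined pocket 10 mm deep, so the pocket's floor is 6 mm above the origin; the pocket is a rectangle 78 mm (x) by 68 mm (y), 7 mm clear of its item all round. It is fixed on a grey board whose top is 12 mm above the bench (rim of the block 28 mm above the bench). Origin: centre of its underside, under the pocket; z up; the tape measure's x goes along its x, either way round.
- big_cradle: Plywood cradle for the big tin, 98 x 98 mm. Block 16 mm high with one grey-lined pocket 10 mm deep, so the pocket's floor is 6 mm above the origin; the pocket is round, 76 mm in diameter, 7 mm clear of its item all round. It is fixed on a grey board whose top is 12 mm above the bench (rim of the block 28 mm above the bench). Origin: centre of its underside, under the pocket; z up.
- small_cradle: Plywood cradle for the small tin, 74 x 74 mm. Block 16 mm high with one grey-lined pocket 10 mm deep, so the pocket's floor is 6 mm above the origin; the pocket is round, 54 mm in diameter, 7 mm clear of its item all round. It is fixed on a grey board whose top is 12 mm above the bench (rim of the block 28 mm above the bench). Origin: centre of its underside, under the pocket; z up.
- jar: Bystander: jar of screws, glass with a steel cap, 50 mm in diameter, 70 mm high, standing loose on the bench beyond the frame and the board. Origin: centre of its underside.
- roll: Bystander: brown roll of paper tape, 76 mm in diameter with a 50 mm hole, 25 mm high, lying flat and loose on the bench on the robot's side. Origin: centre of its underside.

How it is judged:
At the end, for the whole second after the job is handed in: Each item rests in its own cradle: centre within 12 mm of the cradle's in plan, underside within 3 mm of the pocket floor's height, upright within 0.12 rad, level along its slot within 0.2 rad, tape measure within 0.3 rad (either way round); all at rest (horizontal distance between level and level_cradle below 0.012 m and z of level in the frame of level_cradle between 0.003 and 0.009 m and angle between each of level, tape_measure, big_tin, small_tin's own z axis and vertical below 0.12 rad and linear speed of each of level, tape_measure, big_tin, small_tin below 0.02 m/s and angle between the x axis of level and the x axis of level_cradle, either way round below 0.2 rad and horizontal distance between tape_measure and tape_cradle below 0.012 m and z of tape_measure in the frame of tape_cradle between 0.003 and 0.009 m and angle between the x axis of tape_measure and the x axis of tape_cradle, either way round below 0.3 rad and horizontal distance between big_tin and big_cradle below 0.012 m and z of big_tin in the frame of big_cradle between 0.003 and 0.009 m and horizontal distance between small_tin and small_cradle below 0.012 m and z of small_tin in the frame of small_cradle between 0.003 and 0.009 m); the robot touches nothing.
It fails at once if the jar of screws is shifted by more than 20 mm or tipped (distance of jar from where it was at the start of the episode above 0.02 m or angle between jar's own z axis and vertical above 0.4 rad).
It fails at once if the roll of paper tape is shifted by more than 20 mm (distance of roll from where it was at the start of the episode above 0.02 m).
It also fails if it takes over 104 s, if anything falls off the work surface, if the arm or the gripper's body presses on something with over 40 N, if the wrist force passes 120 N, or if a joint passes its speed limit or range.

## Robot

A 7-joint arm with a two-finger parallel gripper is mounted at the origin on the work surface. World frame = base frame: x ahead of the robot, y to its left, z up, the work surface at z = 0. Lengths are in m, angles in rad, forces in N, time in s.
With the tool pointing down it reaches from about 0.35 to 0.9 m from the base axis. Payload 8.1 kg.
Tool frame: the origin (TCP) lies between the finger pads; the fingertips stand ahead of it and the grasp point (between the pads) is the TCP (arm.nose_length is the z of the fingertips in the tool frame, in m); z points along the fingers, y is the line along which they close (so a half turn about z gives the same grasp; the last joint's range is limited). The gripper opens to 92 mm and grips with 3 to 60 N. Pads are 19 mm wide; open, the fingers measure 130 mm over their backs; the gripper's body (75 mm by 190 mm) begins 47 mm behind the grasp point.
Start: joints at [1.017, 0.434, 0.025, 1.573, -0.012, 1.134, -0.075], TCP at [0.272, -0.563, 0.246] pointing down, gripper open.
Joint ranges: [-2.62, 2.62], [-0.44, 2.09], [-1.27, 1.32], [0.08, 2.57], [-1.32, 4.46], [0.12, 2], [-2.74, 2.74]. Speed limits (rad/s): [2.22, 2.22, 3.01, 3.01, 3.14, 3.14, 3.14].

## Interface

Orientations are given as a rotation vector (axis times angle).
In Python, from cell import sensors, optics, arm gives the robot as it stands.
- The arm moves only by the tool arm_command, never from a script. Its argument "deltas" is one flat list of numbers, 7 for each row, row after row: the turn, a rotation vector about the world's x, y, z as a fraction of full scale, then the shift along the world's x, y, z as a fraction of full scale, then the finger opening in mm, from 0 to 91.8. In form: [wx, wy, wz, dx, dy, dz, fingers, wx, wy, wz, dx, dy, dz, fingers, ...]. A call has 1 to 20 rows; each row is the pose to reach, as a shift and turn from the pose commanded when the call began; what a row does not reach only later rows make up. Full scale, the value 1, is 1 m for a shift and 90 degrees for a turn. A row lasts 1/10 s, in which the tool goes at most 50 mm and 8.59 degrees, less where a joint would pass 70% of its speed; a pose out of reach is approached as far as the arm can. A call with a number of a shift or a turn outside -1 to 1 is refused whole. A call with a gripper value outside its range is refused whole. The fingers move at their own pace and stop on an object; "force" is the grip in N (left out, the last holds). Time passes only in rows, so rows that repeat a pose let the fingers close. It gives the time, the measured TCP pose, the force, the opening and the grip force at its end, in the units of the state.
- sensors.observe(): the state, without advancing time (a new reading comes with each control period).
- optics.get_image(name): name is "scene" or "top"; returns the picture (420x560x3 uint8, blue, green, red); there is no depth.
- optics.calibration(name): a dict with "camera_matrix" (3x3 intrinsics, pixels), "D" ([k1, k2, p1, p2, k3] as OpenCV has them; the pictures are not rectified), "rvec" (rotation vector, rad) and "tvec" (3), from world to camera coordinates, as OpenCV has them. Camera axes: x right, y down, z forward; pixel columns grow to the right and rows downward; lengths in m; the calibration is good to about 2 mm. A picture is of the moment at which its call begins. calibration takes no time and is no camera call.
- arm.sign_off(): hands the job in; it is judged then, once.
The state is a dict: "clock": time; "joints": joint angles; "dq": joint speeds; "joint_efforts": joint torques, N m; "position": TCP position; "ee_rot": TCP orientation; "force": force on the tool from outside, world axes, zero at the start; "ft_torque": the same for the moment, N m; "width": opening from 0.0 (shut) to 1.0 (fully open); "gripper_force": force on a finger pad.
Only numpy, scipy, OpenCV 4.12 (cv2) and the standard library are available. Lean on these libraries where they do the work, as an engineer would, in place of code of your own. Each camera call takes 0.05 s, during which the arm holds its last target. There are 200 camera calls.

## Working session

There is one attempt and no reset: what is moved stays moved. The work goes in short steps, Python scripts to look and compute and a tool call to move; the robot and the scene stay as the last step left them, time stands still between calls to the robot, and variables do not carry over. Pictures are saved under pics/ and viewed, at most 14 in all, crops included, and the job is handed in when it is done.

Besides the shell and the picture viewer there is one more tool, called after "Request:" as name(argument=value, ...) on one line, values as JSON. arm_command: Moves the arm, as the interface text tells. Its arguments: {"type":"object","properties":{"deltas":{"type":"array","items":{"type":"number"}},"force":{"type":"number"}},"required":["deltas"]}

```bash
mkdir -p pics; python3 - <<'E'
from cell import sensors, optics, arm
import cv2
for n in("top","scene"):
    cv2.imwrite(f"pics/{n}0.png",optics.get_image(n)); c=optics.calibration(n); print(n,c)
print(sensors.observe(), arm.nose_length)
E
```

```text
top {'camera_matrix': array([[461.04927376,   0.        , 279.82657781],
       [  0.        , 461.04927376, 205.73435303],
       [  0.        ,   0.        ,   1.        ]]), 'D': array([-0.11945756,  0.        ,  0.        ,  0.        ,  0.        ]), 'rvec': array([ 2.12172736, -2.15427955,  0.19625168]), 'tvec': array([0.00164445, 0.56381696, 0.91289189])}
scene {'camera_matrix': array([[418.67641622,   0.        , 277.47270632],
       [  0.        , 418.67641622, 211.58919188],
       [  0.        ,   0.        ,   1.        ]]), 'D': array([-0.06484835,  0.        ,  0.        ,  0.        ,  0.        ]), 'rvec': array([ 1.82298018,  1.36391739, -0.70708433]), 'tvec': array([-0.16054788, -0.28137265,  1.37022376])}
{'clock': 0.1, 'joints': array([ 1.0174041 ,  0.43514121,  0.02498317,  1.57398259, -0.01159073,
        1.1339969 , -0.0750806 ]), 'dq': array([ 1.09433151e-05, -1.86003343e-03, -2.97353205e-03, -2.71528633e-03,
       -1.20496708e-03, -1.32878948e-03, -3.10014332e-04]), 'joint_efforts': array([ 4.38366507e-03, -6.69123101e+01,  9.88508575e-01, -3.15143967e+01,
       -6.04878366e-02,  3.74040124e-02,  9.23863490e-05]), 'position': array([ 0.27206447, -0.56221201,  0.24504016]), 'ee_rot': array([-3.06086980e+00, -7.01745959e-01,  6.94777260e-04]), 'force': array([0.44802387, 0.47896778, 0.11831877]), 'ft_torque': array([ 0.01236092, -0.01450247,  0.01232873]), 'gripper_force': 0.0, 'width': 1.0024122879080806} 0.019
```

View pics/top0.png

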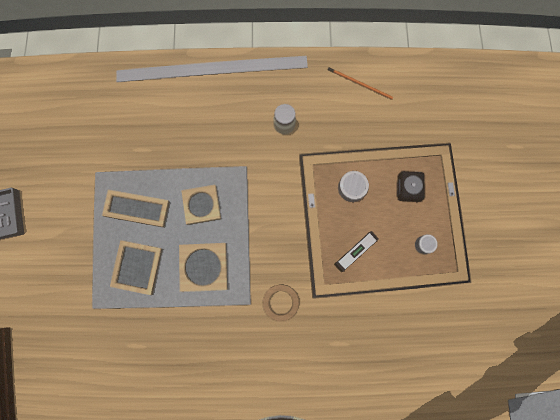

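View pics/scene0.png

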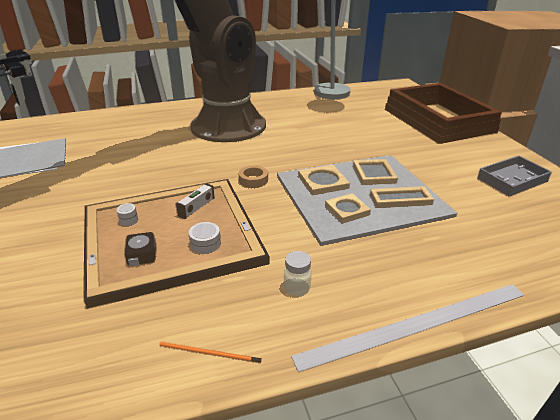

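```bash
cat > h.py <<'E'
from cell import sensors, optics, arm
import cv2, numpy as np
def rays(px,n,z):
    c=optics.calibration(n); px=np.asarray(px,float).reshape(-1,1,2)
    u=cv2.undistortPoints(px,c["camera_matrix"],c["D"]).reshape(-1,2)
    R=cv2.Rodrigues(c["rvec"])[0]; C=-R.T@c["tvec"]
    d=np.c_[u,np.ones(len(u))]@R
    return (C+d*((z-C[2])/d[:,2])[:,None])[:,:2]
def comps(mask,n,z,amin=60):
    out=[]
    for c in cv2.findContours(mask,cv2.RETR_EXTERNAL,cv2.CHAIN_APPROX_NONE)[0]:
        if cv2.contourArea(c)<amin: continue
        w=(rays(c,n,z)*1000).astype(np.float32)
        (x,y),(a,b),t=cv2.minAreaRect(w)
        if a<b: a,b,t=b,a,t+90
        out.append((c,x,y,a,b,(t+90)%180-90))   # t = angle of long side from world x
    return out
E
python3 - <<'E'
from h import *
im=cv2.imread("pics/top0.png"); hsv=cv2.cvtColor(im,cv2.COLOR_BGR2HSV); S,V=hsv[...,1],hsv[...,2]
k=np.ones((3,3),np.uint8)
def roi(m,x0,x1,y0,y1):
    o=np.zeros(m.shape,np.uint8); o[y0:y1,x0:x1]=m[y0:y1,x0:x1]*255; return o
vis=im.copy()
items=roi((S<75)|(V<60),322,448,165,272)
items=cv2.morphologyEx(items,cv2.MORPH_CLOSE,k)
wood=roi(S>60,97,245,172,303)
pocket=np.zeros_like(wood)
cs,hr=cv2.findContours(wood,cv2.RETR_CCOMP,cv2.CHAIN_APPROX_NONE)
for c,h in zip(cs,hr[0]):
    if h[3]>=0 and cv2.contourArea(c)>100: cv2.drawContours(pocket,[c],-1,255,-1)
for nm,m,z in(("items",items,.033),("block",wood,.020),("pocket",pocket,.028)):
    print(nm)
    for r in comps(m,"top",z):
        print(r[0].mean(0).round(),*[round(v,1) for v in r[1:]]); cv2.drawContours(vis,[r[0]],-1,(0,0,255),1)
print("jar",rays([[285,113]],"top",.07),"roll",rays([[281,302]],"top",.0125))
a=cv2.resize(vis[155:315,90:250],None,fx=2.5,fy=2.5,interpolation=0);b=cv2.resize(vis[145:305,305:465],None,fx=2.5,fy=2.5,interpolation=0)
cv2.imwrite("pics/ov.png",np.hstack([a,b]))
E
```

```text
items
[[426. 244.]] 480.7 -316.3 48.5 40.5 88.7
[[356. 251.]] 467.7 -165.7 105.7 23.9 -49.3
[[411. 186.]] 605.7 -289.5 65.6 57.4 -4.2
[[353. 186.]] 607.9 -164.4 69.0 62.2 -46.5
block
[[203. 267.]] 440.7 157.6 100.0 98.5 -88.4
[[136. 268.]] 440.7 300.7 100.4 93.5 -11.1
[[135. 208.]] 568.3 305.6 140.3 59.1 79.2
[[201. 204.]] 574.3 163.0 76.7 75.1 9.2
pocket
[[203. 267.]] 440.4 156.0 76.3 76.1 -45.1
[[136. 267.]] 440.9 298.3 81.5 70.5 -11.5
[[135. 208.]] 567.0 303.0 115.2 39.8 79.0
[[200. 204.]] 572.5 162.0 54.4 53.7 0.5
jar [[ 0.75940366 -0.02083465]] roll [[ 0.36489637 -0.00658551]]
```

View pics/ov.png

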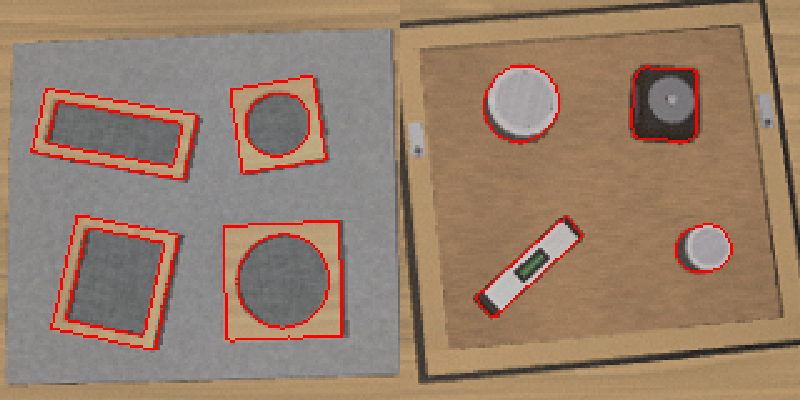

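Request:
arm_command(deltas=[0,0,0,0.209,0.247,-0.1,60,0,0,0,0.209,0.247,-0.1,60,0,0,0,0.209,0.247,-0.1,60,0,0,0,0.209,0.247,-0.1,60,0,0,0,0.209,0.247,-0.1,60,0,0,0,0.209,0.247,-0.1,60,0,0,0,0.209,0.247,-0.1,60,0,0,0,0.209,0.247,-0.1,60,0,0,0,0.209,0.247,-0.1,60,0,0,0,0.209,0.247,-0.1,60,0,0,0,0.209,0.247,-0.12,60,0,0,0,0.209,0.247,-0.14,60,0,0,0,0.209,0.247,-0.16,60,0,0,0,0.209,0.247,-0.18,60,0,0,0,0.209,0.247,-0.19,60,0,0,0,0.209,0.247,-0.197,60,0,0,0,0.209,0.247,-0.197,60], force=25)

```text
clock: 1.8
position: [0.4807, -0.3161, 0.0484]
ee_rot: [-3.062, -0.7, 0.001]
force: [-0.8, -0.6, -0.7]
width: 0.653
gripper_force: 0.0
```

Request:
arm_command(deltas=[0,0,0,0,0,0,20,0,0,0,0,0,0,20,0,0,0,0,0,0,20,0,0,0,0,0,0,20,0,0,0,0,0,0,20,0,0,0,0,0,0,20,0,0,0,0,0,0,20,0,0,0,0,0,0.02,20,0,0,0,0,0,0.05,20,0,0,0,0,0,0.09,20,0,0,0,0,0,0.13,20,0,0,0,0,0,0.13,20], force=25)

```text
clock: 3.0
position: [0.4841, -0.3171, 0.1843]
ee_rot: [3.056, 0.7, 0.011]
force: [0.4, 0.2, -0.3]
width: 0.429
gripper_force: 25.0
```

```bash
python3 - <<'E'
from h import *
a=optics.get_image("top")[130:310,290:470];b=optics.get_image("scene")[100:280,60:240]
cv2.imwrite("pics/g1.png",cv2.resize(np.hstack([a,b]),None,fx=2.2,fy=2.2))
E
```

```text
(no output)
```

View pics/g1.png

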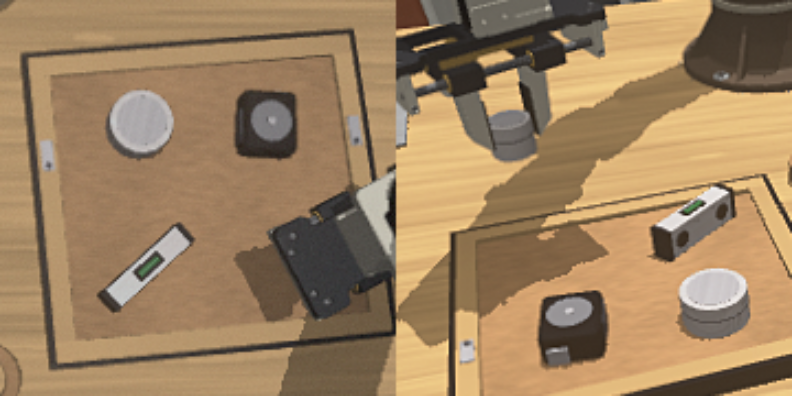

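Request:
arm_command(deltas=[0,0,0,0.007,0.037,0,20,0,0,0,0.015,0.078,0,20,0,0,0,0.023,0.119,0,20,0,0,0,0.031,0.163,0,20,0,0,0,0.039,0.205,0,20,0,0,0,0.047,0.247,0,20,0,0,0,0.055,0.289,0,20,0,0,0,0.063,0.331,0,20,0,0,0,0.071,0.373,0,20,0,0,0,0.079,0.415,0,20,0,0,0,0.087,0.457,0,20,0,0,0,0.091,0.478,0,20,0,0,0,0.091,0.478,0,20,0,0,0,0.091,0.478,-0.03,20,0,0,0,0.091,0.478,-0.06,20,0,0,0,0.091,0.478,-0.085,20,0,0,0,0.091,0.478,-0.085,20])

```text
clock: 4.8
position: [0.5691, 0.1599, 0.0893]
ee_rot: [3.061, 0.7, -0.013]
force: [-1.1, -0.3, -0.3]
width: 0.425
gripper_force: 25.0
```

```bash
python3 - <<'E'
from h import *
a=optics.get_image("top")[130:310,90:290];b=optics.get_image("scene")[120:300,270:470]
print(sensors.observe()["position"])
cv2.imwrite("pics/g2.png",cv2.resize(np.hstack([a,b]),None,fx=2,fy=2))
E
```

```text
[0.57170946 0.16136727 0.0931839 ]
```

View pics/g2.png

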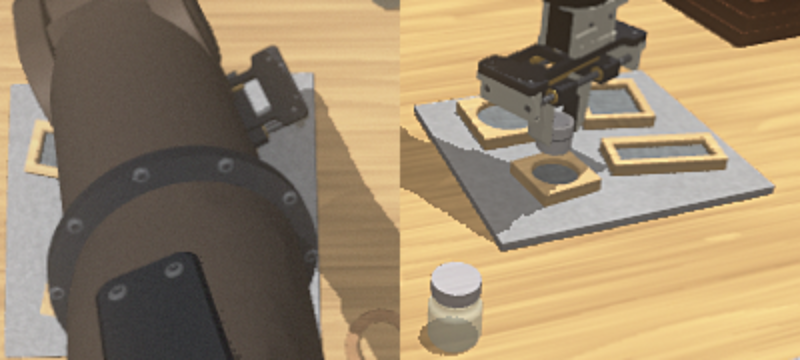

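Request:
arm_command(deltas=[0,0,0,0,0,-0.015,20,0,0,0,0,0,-0.03,20,0,0,0,0,0,-0.038,20,0,0,0,0,0,-0.043,20,0,0,0,0,0,-0.043,20,0,0,0,0,0,-0.043,20,0,0,0,0,0,-0.043,20])

```text
clock: 5.6
position: [0.5727, 0.1625, 0.0513]
ee_rot: [-3.062, -0.702, -0.001]
force: [1.0, 0.6, -0.6]
width: 0.428
gripper_force: 25.0
```

Request:
arm_command(deltas=[0,0,0,0,0,0,60,0,0,0,0,0,0,60,0,0,0,0,0,0,60,0,0,0,0,0,0,60,0,0,0,0,0,0.03,60,0,0,0,0,0,0.07,60,0,0,0,0,0,0.11,80,0,0,0,0.036,-0.326,0.11,80,0,0,0,0.036,-0.326,0.11,80,0,0,0,0.036,-0.326,0.11,80,0,0,0,0.036,-0.326,0.11,80,0,0,0,0.036,-0.326,0.11,80,0,0,0,0.036,-0.326,0.11,80,0,0,0,0.036,-0.326,0.11,80,0,0,0,0.036,-0.326,0.11,80,0,0,0,0.036,-0.326,0.08,80,0,0,0,0.036,-0.326,0.05,80,0,0,0,0.036,-0.326,0.02,80,0,0,0,0.036,-0.326,-0.003,80,0,0,0,0.036,-0.326,-0.003,80])

```text
clock: 7.6
position: [0.6059, -0.162, 0.0446]
ee_rot: [-3.059, -0.703, 0.008]
force: [-0.2, -0.1, 0.9]
width: 0.874
gripper_force: 0.0
```

```bash
python3 - <<'E'
from h import *
a=optics.get_image("top")[130:310,90:290];b=optics.get_image("scene")[140:300,60:470]
print(sensors.observe()["position"])
cv2.imwrite("pics/g3.png",np.hstack([cv2.resize(a,(320,288)),cv2.resize(b,(480,188)) if 0 else cv2.copyMakeBorder(cv2.resize(b,(480,187)),0,101,0,0,0)]))
E
```

```text
[ 0.60838122 -0.16276606  0.04803392]
```

View pics/g3.png

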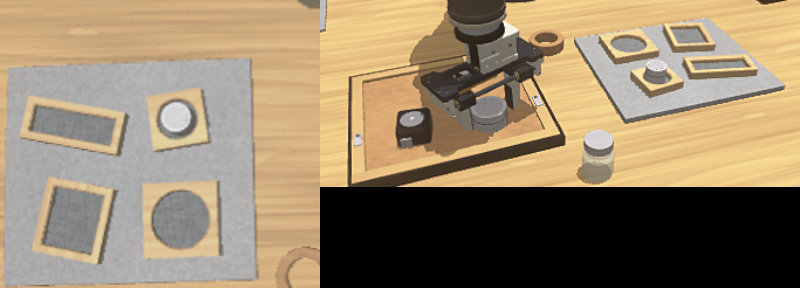

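Request:
arm_command(deltas=[0,0,0,0,0,0,40,0,0,0,0,0,0,40,0,0,0,0,0,0,40,0,0,0,0,0,0,40,0,0,0,0,0,0,40,0,0,0,0,0,0,40,0,0,0,0,0,0.02,40,0,0,0,0,0,0.05,40,0,0,0,0,0,0.09,40,0,0,0,0,0,0.12,40,0,0,0,-0.02,0.04,0.12,40,0,0,0,-0.04,0.077,0.12,40,0,0,0,-0.06,0.115,0.12,40,0,0,0,-0.08,0.153,0.12,40,0,0,0,-0.1,0.191,0.12,40,0,0,0,-0.12,0.23,0.12,40,0,0,0,-0.14,0.268,0.12,40,0,0,0,-0.155,0.297,0.12,40,0,0,0,-0.1675,0.3205,0.12,40,0,0,0,-0.1675,0.3205,0.12,40], force=30)

```text
clock: 9.7
position: [0.4389, 0.1606, 0.1683]
ee_rot: [-3.059, -0.711, -0.001]
force: [0.8, -0.3, -1.3]
width: 0.664
gripper_force: 30.0
```

Request:
arm_command(deltas=[0,0,0,0,0,-0.03,40,0,0,0,0,0,-0.06,40,0,0,0,0,0,-0.085,40,0,0,0,0,0,-0.1,40,0,0,0,0,0,-0.11,40,0,0,0,0,0,-0.117,40,0,0,0,0,0,-0.117,40,0,0,0,0,0,-0.117,40,0,0,0,0,0,-0.117,40])

```text
clock: 10.6
position: [0.4412, 0.157, 0.0512]
ee_rot: [-3.062, -0.702, -0.002]
force: [0.4, 0.7, -0.7]
width: 0.667
gripper_force: 30.0
```

Request:
arm_command(deltas=[0,0,0,0,0,0,80,0,0,0,0,0,0,80,0,0,0,0,0,0,80,0,0,0,0,0,0,80,0,0,0,0,0,0.03,80,0,0,0,0,0,0.07,80,0,0,0,0,0,0.11,80,0,0,-0.333,0.164,-0.446,0.11,80,0,0,-0.333,0.164,-0.446,0.11,80,0,0,-0.333,0.164,-0.446,0.11,80,0,0,-0.333,0.164,-0.446,0.11,80,0,0,-0.333,0.164,-0.446,0.11,80,0,0,-0.333,0.164,-0.446,0.11,80,0,0,-0.333,0.164,-0.446,0.11,80,0,0,-0.333,0.164,-0.446,0.11,80,0,0,-0.333,0.164,-0.446,0.11,80,0,0,-0.333,0.164,-0.446,0.11,80,0,0,-0.333,0.164,-0.446,0.11,80,0,0,-0.333,0.164,-0.446,0.11,80,0,0,-0.333,0.164,-0.446,0.11,80])

```text
clock: 12.6
position: [0.6048, -0.2872, 0.1606]
ee_rot: [-3.138, 0.111, 0.001]
force: [0.4, 0.6, -0.3]
width: 0.87
gripper_force: 0.0
```

Request:
arm_command(deltas=[0,0,0,0,0,-0.03,80,0,0,0,0,0,-0.06,80,0,0,0,0,0,-0.09,80,0,0,0,0,0,-0.113,80,0,0,0,0,0,-0.113,80])

```text
clock: 13.1
position: [0.6027, -0.2863, 0.0447]
ee_rot: [-3.137, 0.11, 0.009]
force: [-0.2, 0.5, 0.4]
width: 0.872
gripper_force: 0.0
```

```bash
python3 - <<'E'
from h import *
a=optics.get_image("top")[130:310,90:290];b=optics.get_image("scene")[140:300,60:470]
print(sensors.observe()["position"],sensors.observe()["joints"])
cv2.imwrite("pics/g4.png",np.hstack([cv2.resize(a,(320,288)),cv2.copyMakeBorder(cv2.resize(b,(480,187)),0,101,0,0,0)]))
E
```

```text
[ 0.60504745 -0.28783661  0.04834371] [ 3.64329094e-01  7.03685266e-01  3.78266509e-04  1.63639879e+00
 -9.72789556e-04  8.01811800e-01 -1.27635289e+00]
```

View pics/g4.png

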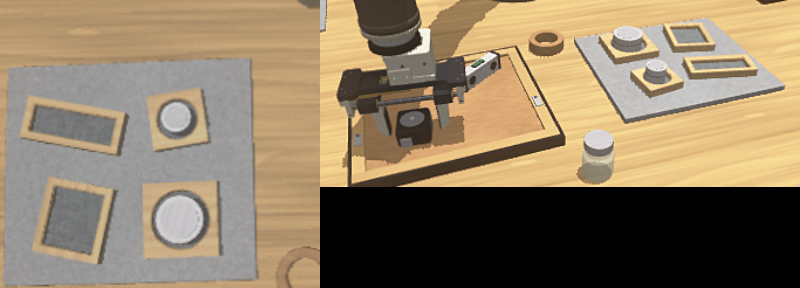

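Request:
arm_command(deltas=[0,0,0,0,0,0,35,0,0,0,0,0,0,35,0,0,0,0,0,0,35,0,0,0,0,0,0,35,0,0,0,0,0,0,35,0,0,0,0,0,0,35,0,0,0,0,0,0,35,0,0,0,0,0,0.02,35,0,0,0,0,0,0.05,35,0,0,0,0,0,0.09,35,0,0,0,0,0,0.12,35,0,0,0,0,0,0.12,35], force=30)

```text
clock: 14.4
position: [0.6071, -0.2901, 0.1726]
ee_rot: [3.137, -0.114, 0.011]
force: [0.0, -0.8, -1.3]
width: 0.586
gripper_force: 30.0
```

Request:
arm_command(deltas=[0,0,0,-0.008,0.03,0,35,0,0,-0.02,-0.02,0.07,0,35,0,0,-0.081,-0.03,0.11,0,35,0,0,-0.081,-0.042,0.15,0,35,0,0,-0.081,-0.053,0.19,0,35,0,0,-0.081,-0.064,0.23,0,35,0,0,-0.081,-0.075,0.27,0,35,0,0,-0.081,-0.086,0.31,0,35,0,0,-0.081,-0.097,0.35,0,35,0,0,-0.081,-0.108,0.39,0,35,0,0,-0.081,-0.12,0.43,0,35,0,0,-0.081,-0.131,0.47,0,35,0,0,-0.081,-0.142,0.51,0,35,0,0,-0.081,-0.153,0.55,0,35,0,0,-0.081,-0.1636,0.588,0,35,0,0,-0.081,-0.1636,0.588,0,35,0,0,-0.081,-0.1636,0.588,-0.03,35,0,0,-0.081,-0.1636,0.588,-0.06,35,0,0,-0.081,-0.1636,0.588,-0.075,35,0,0,-0.081,-0.1636,0.588,-0.075,35])

```text
clock: 16.4
position: [0.4395, 0.297, 0.0899]
ee_rot: [3.122, -0.313, -0.007]
force: [-0.7, -0.6, -1.7]
width: 0.586
gripper_force: 30.0
```

```bash
python3 - <<'E'
from h import *
a=optics.get_image("top")[130:310,90:290];b=optics.get_image("scene")[100:280,260:460]
print(sensors.observe()["position"],sensors.observe()["joints"])
cv2.imwrite("pics/g5.png",cv2.resize(np.hstack([a,b]),None,fx=2,fy=2))
E
```

```text
[0.44106461 0.29841121 0.09251353] [-0.61007699  0.47463757 -0.11424621  1.95737533  0.0795296   0.71503249
 -2.54273948]
```

View pics/g5.png

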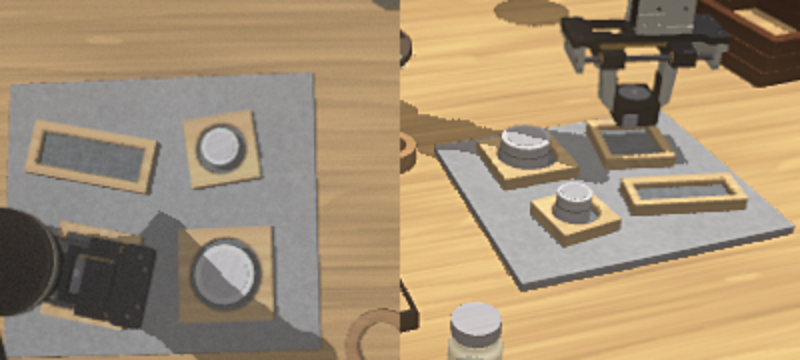

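Request:
arm_command(deltas=[0,0,0,0,0,-0.015,35,0,0,0,0,0,-0.028,35,0,0,0,0,0,-0.036,35,0,0,0,0,0,-0.042,35,0,0,0,0,0,-0.042,35,0,0,0,0,0,-0.042,35,0,0,0,0,0,-0.042,35,0,0,0,0,0,-0.042,70,0,0,0,0,0,-0.042,70,0,0,0,0,0,-0.042,70,0,0,0,0,0,-0.042,70,0,0,0,0,0,-0.042,70,0,0,0,0,0,-0.02,70,0,0,0,0,0,0.02,70,0,0,0,0,0,0.06,50,0,0,0,0,0,0.06,50])

```text
clock: 18.1
position: [0.4436, 0.3009, 0.1577]
ee_rot: [-3.12, 0.313, -0.01]
force: [0.4, 0.3, 0.2]
width: 0.633
gripper_force: 0.0
```

Request:
arm_command(deltas=[0,0,0.79,0.027,-0.464,0,50,0,0,0.79,0.027,-0.464,0,50,0,0,0.79,0.027,-0.464,0,50,0,0,0.79,0.027,-0.464,0,50,0,0,0.79,0.027,-0.464,0,50,0,0,0.79,0.027,-0.464,0,50,0,0,0.79,0.027,-0.464,0,50,0,0,0.79,0.027,-0.464,0,50,0,0,0.79,0.027,-0.464,0,50,0,0,0.79,0.027,-0.464,0,50,0,0,0.79,0.027,-0.464,0,50,0,0,0.79,0.027,-0.464,0,50,0,0,0.79,0.027,-0.464,0,50])

```text
clock: 19.4
position: [0.4681, -0.1638, 0.1524]
ee_rot: [-2.724, -1.563, -0.0]
force: [0.4, 0.4, -1.1]
width: 0.544
gripper_force: 0.0
```

Request:
arm_command(deltas=[0,0,0.79,0,0,0,50,0,0,0.79,0,0,0,50,0,0,0.79,0,0,0,50,0,0,0.79,0,0,0,50,0,0,0.79,0,0,0,50,0,0,0.79,0,0,0,50,0,0,0.79,0,0,0,50,0,0,0.79,0,0,0,50,0,0,0.79,0,0,0,50,0,0,0.79,0,0,0,50,0,0,0.79,0,0,-0.03,50,0,0,0.79,0,0,-0.06,50,0,0,0.79,0,0,-0.06,50,0,0,0.79,0,0,-0.06,50])

```text
clock: 20.8
position: [0.4681, -0.1639, 0.093]
ee_rot: [-1.307, -2.856, -0.0]
force: [0.5, 0.2, 0.6]
width: 0.541
gripper_force: 0.0
```

```bash
python3 - <<'E'
from h import *
a=optics.get_image("top")[130:310,90:450];b=optics.get_image("scene")[110:290,60:460]
s=sensors.observe(); r=s["ee_rot"]; R=cv2.Rodrigues(r)[0]; print(s["position"],s["joints"],np.degrees(np.arctan2(R[1,1],R[0,1])))
cv2.imwrite("pics/g6.png",np.vstack([cv2.resize(a,(600,300)),cv2.resize(b,(600,270))]))
E
```

```text
[ 0.46916425 -0.1645722   0.09406558] [ 0.60372698  0.47220641 -0.49157613  2.01911409  0.32979717  0.72497599
  0.62027461] 40.78955670062905
```

View pics/g6.png

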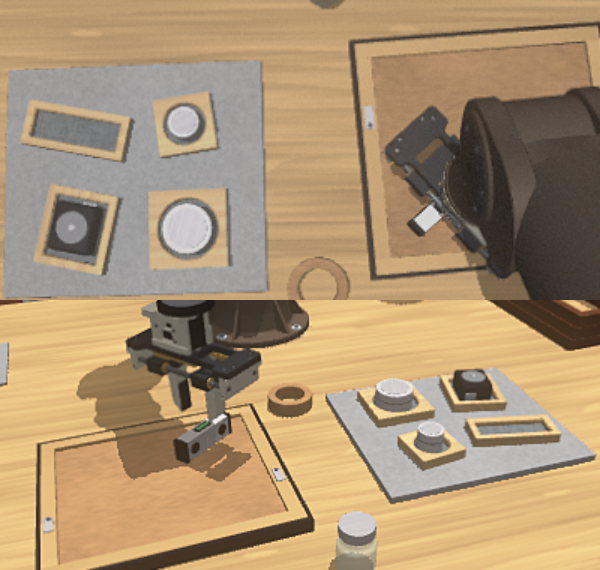

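Request:
arm_command(deltas=[0,0,0,0,0,-0.02,50,0,0,0,0,0,-0.035,50,0,0,0,0,0,-0.045,50,0,0,0,0,0,-0.045,50,0,0,0,0,0,-0.045,5,0,0,0,0,0,-0.045,5,0,0,0,0,0,-0.045,5,0,0,0,0,0,-0.045,5,0,0,0,0,0,-0.045,5,0,0,0,0,0,-0.045,5,0,0,0,0,0,-0.045,5,0,0,0,0,0,-0.045,5,0,0,0,0,0,-0.03,5,0,0,0,0,0,0,5,0,0,0,0,0,0.04,5,0,0,0,0,0,0.075,5,0,0,0,0,0,0.075,5], force=30)

```text
clock: 22.6
position: [0.4707, -0.1654, 0.1719]
ee_rot: [1.306, 2.85, 0.001]
force: [-0.3, -0.4, -1.5]
width: 0.238
gripper_force: 30.0
```

Request:
arm_command(deltas=[0,0,-0.04,0.008,0.035,0,5,0,0,-0.09,0.016,0.074,0,5,0,0,-0.14,0.024,0.113,0,5,0,0,-0.19,0.032,0.152,0,5,0,0,-0.24,0.041,0.191,0,5,0,0,-0.29,0.049,0.23,0,5,0,0,-0.34,0.057,0.27,0,5,0,0,-0.39,0.066,0.31,0,5,0,0,-0.44,0.074,0.35,0,5,0,0,-0.49,0.082,0.39,0,5,0,0,-0.54,0.091,0.43,0,5,0,0,-0.575,0.099,0.469,0,5,0,0,-0.575,0.099,0.469,0,5,0,0,-0.575,0.099,0.469,-0.03,5,0,0,-0.575,0.099,0.469,-0.06,5,0,0,-0.575,0.099,0.469,-0.075,5,0,0,-0.575,0.099,0.469,-0.075,5])

```text
clock: 24.3
position: [0.5656, 0.3024, 0.0899]
ee_rot: [-2.423, -1.998, 0.008]
force: [-0.4, -1.2, -0.5]
width: 0.241
gripper_force: 30.0
```

```bash
python3 - <<'E'
from h import *
a=optics.get_image("top")[130:310,90:290];b=optics.get_image("scene")[120:300,280:480]
s=sensors.observe(); r=s["ee_rot"]; R=cv2.Rodrigues(r)[0]; print(s["position"],np.degrees(np.arctan2(R[1,1],R[0,1])))
cv2.imwrite("pics/g7.png",cv2.resize(np.hstack([a,b]),None,fx=2,fy=2))
E
```

```text
[0.56736171 0.30391533 0.09310015] -10.987188482755554
```

View pics/g7.png

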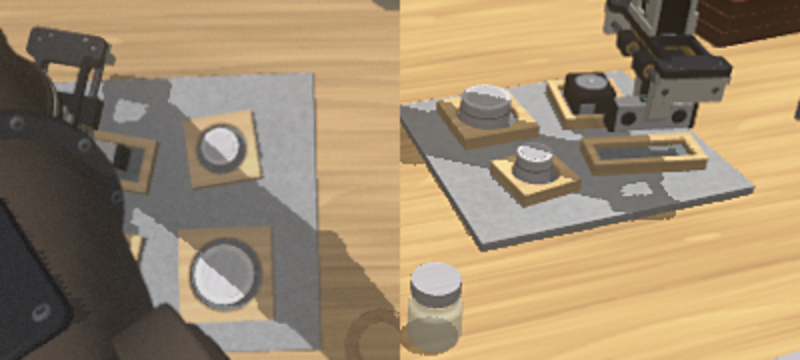

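Level is over its slot, aligned. Lower, release, retreat.

Request:
arm_command(deltas=[0,0,0,0,0,-0.015,5,0,0,0,0,0,-0.028,5,0,0,0,0,0,-0.036,5,0,0,0,0,0,-0.043,5,0,0,0,0,0,-0.043,5,0,0,0,0,0,-0.043,5,0,0,0,0,0,-0.043,5,0,0,0,0,0,-0.043,40,0,0,0,0,0,-0.043,40,0,0,0,0,0,-0.043,40,0,0,0,0,0,-0.043,40,0,0,0,0,0,-0.043,40,0,0,0,0,0,-0.02,40,0,0,0,0,0,0.02,40,0,0,0,0,0,0.06,40,0,0,0,0,0,0.1,40])

```text
clock: 26.0
position: [0.5669, 0.3038, 0.1942]
ee_rot: [-2.424, -1.999, 0.0]
force: [1.1, 0.4, 0.2]
width: 0.435
gripper_force: 0.0
```

Request:
arm_command(deltas=[0,0,0,-0.08,-0.4,0.1,40,0,0,0,-0.08,-0.4,0.1,40,0,0,0,-0.08,-0.4,0.1,40,0,0,0,-0.08,-0.4,0.1,40,0,0,0,-0.08,-0.4,0.1,40,0,0,0,-0.08,-0.4,0.1,40,0,0,0,-0.08,-0.4,0.1,40,0,0,0,-0.08,-0.4,0.1,40,0,0,0,-0.08,-0.4,0.1,40,0,0,0,-0.08,-0.4,0.1,40,0,0,0,-0.08,-0.4,0.1,40,0,0,0,-0.08,-0.4,0.1,40])

```text
clock: 27.2
position: [0.4873, -0.0945, 0.2925]
ee_rot: [-2.421, -2.001, -0.0]
force: [0.5, -0.5, -0.6]
width: 0.434
gripper_force: 0.0
```

```bash
python3 - <<'E'
from h import *
a=optics.get_image("top")[130:310,90:290];b=optics.get_image("scene")[120:300,270:470]
cv2.imwrite("pics/g8.png",cv2.resize(np.hstack([a,b]),None,fx=2,fy=2))
E
```

```text
(no output)
```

View pics/g8.png

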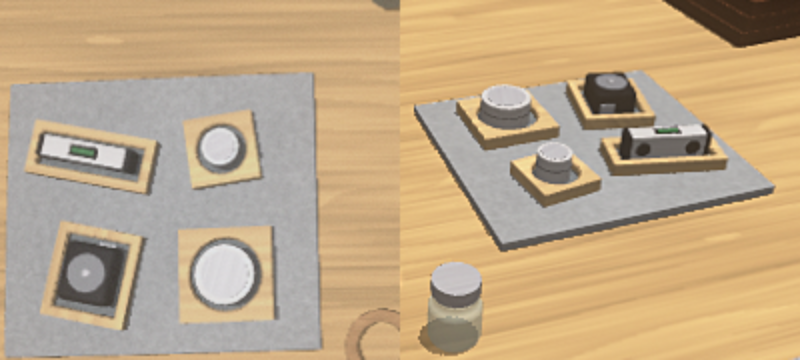

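```bash
python3 - <<'E'
from h import *
im=optics.get_image("top"); hsv=cv2.cvtColor(im,cv2.COLOR_BGR2HSV)
m=np.zeros(im.shape[:2],np.uint8); m[185:225,108:170]=((hsv[...,1]<40)&(hsv[...,2]>170))[185:225,108:170]*255
m=cv2.morphologyEx(m,cv2.MORPH_CLOSE,np.ones((5,5),np.uint8))
for r in comps(m,"top",.052): print(r[1:])
print(rays([[90+225/2,130+273/2],[90+222/2,130+147/2],[90+86/2,130+272/2]],"top",.052))
E
```

```text
(535.424072265625, 315.30084228515625, 74.72393798828125, 12.663932800292969, 89.34900665283203)
(568.7647705078125, 304.7926940917969, 88.55469512939453, 21.083026885986328, 78.80931854248047)
(595.7517700195312, 290.6197509765625, 132.82760620117188, 32.06130599975586, 89.01296997070312)
[[0.43976596 0.15267419]
 [0.57017781 0.15708502]
 [0.44191947 0.29648583]]
```

All four top-surface centres come out within about 5 mm of their cradles' centres, and the level is aligned at 79°, so I'm handing in.

```bash
python3 -c "
from cell import arm
print(arm.sign_off())"
```

```text
the job is handed in; nothing more can be done
None
```

The job is handed in at about 27 s: the spirit level, tape measure, big tin and small tin are each released in their own cradle, about 5 mm or less off centre by the last camera check, and the arm never went near the jar or the roll; the sign-off gave no verdict.

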